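# Nest the bead dishes in the case and box the pots that will not nest

### The arm

A 7-joint arm with a two-finger parallel gripper is mounted at the origin on the work surface. World frame = base frame: x ahead of the robot, y to its left, z up, the work surface at z = 0. Lengths are in m, angles in rad, forces in N, time in s.
With the tool pointing down it reaches from about 0.35 to 0.9 m from the base axis. Payload 19.9 kg.
Tool frame: the origin (TCP) lies on the centre line of the jaws, within the pads' length; the fingertips stand 22 mm ahead of it and the grasp point (between the pads) lies 3 mm ahead of it (robot.tcp_to_tips is the distance from the TCP to the fingertips, in m); z points along the fingers, y is the line along which they close (so a half turn about z gives the same grasp; the last joint's range is limited). The gripper opens to 94 mm and grips with 3 to 60 N. Pads are 16 mm wide; open, the fingers measure 119 mm over their backs; the gripper's body (75 mm by 177 mm) begins 78 mm behind the grasp point.
Start: joints at [-1.276, 0.417, -0.01, 1.614, 0.005, 1.111, -0.053], TCP at [0.207, 0.59, 0.227] pointing down, gripper open.
Joint ranges: [-2.81, 2.81], [-0.39, 2.02], [-1.27, 1.25], [0.06, 2.57], [-1.19, 4.33], [0.19, 2], [-2.82, 2.82]. Speed limits (rad/s): [1.89, 1.89, 2.39, 2.39, 3.01, 3.01, 3.01].

### API

Orientations are given as a 3x3 rotation matrix whose columns are the frame's x, y, z axes.
In Python, from rig import robot, grab_frame, camera_info, recognise, cut_out, tip_of, readout gives the robot as it stands. Calls block until the motion is done:
- robot.move_ptp(position, orientation): joint-space move of the TCP to a pose.
- robot.move_linear(position, velocity=0.15, frame=None, threshold=None): straight line of the TCP; frame=None keeps the orientation; velocity is the mean speed in m/s. With threshold (N) it stops when the force on the tool has changed by that much, and returns True; else False.
- robot.goto_joints(angles): joint-space move.
- robot.gripper_to(opening): finger opening in m; the grip force is fixed at half the most; returns when the fingers have stopped.
- robot.pause(seconds).
- robot.ik(position, orientation): joint angles nearest the present ones, or None.
- grab_frame(name): name is "scene" or "top" or "wrist"; returns (picture, depth): 480x640x3 uint8, red, green, blue; 480x640 float32, m along the optical axis (not along the pixel's ray), 0 where there is no reading.
- camera_info(name): a dict with "fx", "fy", "cx", "cy" (pixels), "rvec" (rotation vector, rad) and "tvec" (3), from world to camera coordinates, as OpenCV has them. Camera axes: x right, y down, z forward; pixel columns grow to the right and rows downward; lengths in m; the calibration is good to about 2 mm. A picture is of the moment at which its call begins: read the wrist's pose just before it. camera_info takes no time and is no camera call; for the wrist camera it gives the pose at the moment of the call.
A pose or a line that the arm cannot do raises robot.PlanningError and nothing moves.
- robot.sign_off(): hands the job in; it is judged then, once.
Trained networks look in the newest picture that a camera, given by its name, has taken for a name from the list of things; names that differ only in an ending like _2 or _b are one class to them, and where a whole thing is asked for, a point or a joint stands for the part that bears it (a point fixed in the world has none). Each returns a list of dicts, best first, with "p" (0 to 1); they miss things now and then, are a little off and sometimes report something else, mostly with a low value. They report only what shows in the picture. A call takes as long as a camera call.
- recognise(camera, query): "pixel" ([row, column] in pixels, amid what is visible of it).
- cut_out(camera, query): "pixels" (480x640 bool, what is visible of it) and "pixel" ([row, column] in pixels, amid what is visible of it).
- tip_of(camera, query): "pixel" ([row, column] in pixels: a listed point, or the origin of a listed thing).
Readings, each from a call of its own:
- readout.get_time(): time.
- readout.get_qpos(): joint angles.
- readout.get_joint_vel(): joint speeds.
- readout.get_effort(): joint torques, N m.
- readout.get_ee_pos(): TCP position.
- readout.get_tool_rot(): TCP orientation.
- readout.get_force(): force on the tool from outside, world axes, zero at the start.
- readout.get_moment(): the same for the moment, N m.
- readout.get_opening(): finger opening in m.
- readout.get_grasp_force(): force on a finger pad.
Only numpy, scipy, OpenCV 4.12 (cv2) and the standard library are available. Lean on these libraries where they do the work, as an engineer would, in place of code of your own. Each camera call takes 0.05 s, during which the arm holds its last target. There are 200 camera calls.

### The job

Pack up the shelf: first slide the blue lid of the clear acrylic box away from you until it is fully open against its end stop. Nest all the white round footed dishes in one upright stack centred on the round pad in the aluminium case, and all the blue square footed dishes in one upright stack centred on the square pad; the straight-sided pots (terracotta or green) will not nest, so put them in the acrylic box. At the end the lid must be slid fully shut over the pots, and everything else on the shelf left where it was.

Things in the scene. Friction and masses are not known exactly. Their poses are not given: they have to be found in the camera images.
- round1: White round footed dish, to nest. Collar: 60 mm outside, wall 3 mm, height 16 to 38 mm (rim), well inside 54 mm wide, 22 mm deep. Solid foot under it: 49 mm dia, 45 mm in the lowest 6 mm. Nested, the foot is loose in the well below and the collar rests on the rim below: 22 mm per dish. About 80 g. Origin: centre of underside, z up. Stands upright at the start. None if absent (or held).
- round2: White round footed dish, to nest. Collar: 60 mm outside, wall 3 mm, height 16 to 38 mm (rim), well inside 54 mm wide, 22 mm deep. Solid foot under it: 49 mm dia, 45 mm in the lowest 6 mm. Nested, the foot is loose in the well below and the collar rests on the rim below: 22 mm per dish. About 80 g. Origin: centre of underside, z up. Stands upright at the start. None if absent (or held).
- round3: White round footed dish, to nest. Collar: 60 mm outside, wall 3 mm, height 16 to 38 mm (rim), well inside 54 mm wide, 22 mm deep. Solid foot under it: 49 mm dia, 45 mm in the lowest 6 mm. Nested, the foot is loose in the well below and the collar rests on the rim below: 22 mm per dish. About 80 g. Origin: centre of underside, z up. Stands upright at the start. None if absent (or held).
- square1: Blue square footed dish, to nest. Collar 54 mm, wall 3 mm, height 16 to 38 mm (rim), well inside 48 mm wide, 22 mm deep. Solid foot under it 42 mm square, 38 mm in the lowest 6 mm. Nested (sides parallel) the foot is loose in the well below, collar rests on the rim below: 22 mm per dish. About 80 g. Origin: centre of underside, x, y along sides. Upright at the start. None if absent (or held).
- square2: Blue square footed dish, to nest. Collar 54 mm, wall 3 mm, height 16 to 38 mm (rim), well inside 48 mm wide, 22 mm deep. Solid foot under it 42 mm square, 38 mm in the lowest 6 mm. Nested (sides parallel) the foot is loose in the well below, collar rests on the rim below: 22 mm per dish. About 80 g. Origin: centre of underside, x, y along sides. Upright at the start. None if absent (or held).
- square3: Blue square footed dish, to nest. Collar 54 mm, wall 3 mm, height 16 to 38 mm (rim), well inside 48 mm wide, 22 mm deep. Solid foot under it 42 mm square, 38 mm in the lowest 6 mm. Nested (sides parallel) the foot is loose in the well below, collar rests on the rim below: 22 mm per dish. About 80 g. Origin: centre of underside, x, y along sides. Upright at the start. None if absent (or held).
- pot1: Terracotta round pot, straight-sided with no foot: 58 mm diameter all the way, 38 mm tall, wall 4 mm. Will not nest in anything. About 90 g. Origin: centre of the underside, z up. Stands upright at the start. None if absent from this run.
- pot2: Green square pot, straight-sided with no foot: 54 x 54 mm all the way, 38 mm tall, wall 4 mm. Will not nest in anything. About 90 g. Origin: centre of the underside, x and y along its sides, z up. Stands upright at the start. None if absent from this run.
- case: Open aluminium case, fixed: outside 180 (x) x 260 (y) mm, walls 34 mm high, 4 mm thick; grey floor lining, its top 8 mm above the shelf; twin latches on the front (-x) side; lid folded back flat beyond it (+x). Origin: centre of the base's underside, z up. Holds the two pads, about 124 mm apart along y; which is on which side varies.
- round_pad: Fixed thin black round pad, 72 mm diameter, with a white disc on it, lying on the floor of the case: place of the stack of round dishes. Origin: centre of its underside at the level of the lining, 8 mm above the shelf; dishes on it stand at that height.
- square_pad: Fixed thin black square pad, 68 x 68 mm, with a blue square on it, lying on the floor of the case, sides parallel to the case: place of the stack of square dishes. Origin: centre of its underside at the level of the lining, 8 mm above the shelf; dishes on it stand at that height.
- bin: Clear acrylic box with sliding blue lid, fixed: outside 136 (x) x 176 (y) x 60 mm high, walls and floor 4 mm. Grey rails along both y sides (184 mm over the outsides, tops 68 mm above the shelf) run 128 mm beyond its +x side to carry the open lid. Origin: centre of the underside, z up, +x is the way the lid opens, away from the robot. Takes both pots side by side along y.
- lid (a joint): How far the blue lid is slid open, m: 0 = fully shut over the box, 0.125 = fully open against its end stop (it moves along the +x axis of bin). Partly open by 0 to 0.03 at the start. Sliding takes about 2 N; it stays where it is left.
- lid_grip (a point): Point on the lid's red upright grip, which is 16 mm thick (x), 40 mm wide (y) and stands at the lid's centre, 66 to 96 mm above the shelf; the point is on its centre line 10 mm below its top. Moves with the lid; over the box's centre when shut. x, y axes as bin.
- awl: Awl with black plastic handle, 143 mm long, lying on the shelf; leave alone. Origin: underside.
- vice_grip: Steel vice grip (locking pliers), about 180 mm long, lying on the shelf; leave alone. Origin: underside.
- bowl: White ceramic bowl, 120 mm across, 50 mm high; leave alone. Origin: underside.
- jar: Closed jar, 56 mm diameter, 70 mm high; leave alone. Origin: underside.
- screwdriver: Screwdriver lying on the shelf; leave alone. Origin: underside.
- tape: Roll of yellow tape lying flat, 70 mm diameter, 20 mm high; leave alone. Origin: underside.

How it is judged:
By the outcome, as a careful person would: the job done as asked, in the order asked, and still so for the second after the job is handed in, with the robot touching nothing.
Of round1, round2, round3 only 2 to 3 are there at a start; the rules pass over those that are not, and their reading is None.
Of square1, square2, square3 only 2 to 3 are there at a start; the rules pass over those that are not, and their reading is None.
Of pot1, pot2 only 1 to 2 are there at a start; the rules pass over those that are not, and their reading is None.
At some moment in a run one of pot1, pot2 may be knocked a few centimetres aside while the robot is not near it.
It also fails if it takes over 210 s, if anything falls off the work surface, if the arm or the gripper's body presses on something with over 40 N, if the wrist force passes 120 N, or if a joint passes its speed limit or range.

## Working session

There is one attempt and no reset: what is moved stays moved. The work goes in short steps, each a Python script; the robot and the scene stay as the last script left them, time stands still between calls to the robot, and variables do not carry over. Pictures are saved under pics/ and viewed, at most 14 in all, crops included, and the job is handed in when it is done.

```bash
ls; mkdir -p pics
cat > h.py <<'E'
import numpy as np, cv2
from rig import robot, grab_frame, camera_info, recognise, cut_out, tip_of, readout
def cam(n):
    c=camera_info(n); R=cv2.Rodrigues(np.array(c["rvec"],float))[0]; t=np.array(c["tvec"],float).ravel(); return c,R,t
def cloud(n,depth,ci=None):
    c,R,t=ci or cam(n)
    v,u=np.mgrid[0:480,0:640]
    P=np.stack([(u-c["cx"])/c["fx"]*depth,(v-c["cy"])/c["fy"]*depth,depth],-1)
    return (P-t)@R
def project(n,X,ci=None):
    c,R,t=ci or cam(n); p=R@np.asarray(X)+t; return np.array([c["fy"]*p[1]/p[2]+c["cy"],c["fx"]*p[0]/p[2]+c["cx"]])
def save(n,img): cv2.imwrite("pics/"+n+".png",img[:,:,::-1])
E
python3 - <<'E'
from h import *
for n in ("top","scene"):
    im,d=grab_frame(n); save(n+"0",im); c,R,t=cam(n); print(n,c["fx"],-R.T@t, R[2])
    np.save(n+"0d.npy",d)
    if n=="top":
        P=cloud(n,d)
        for q in ["round1","square1","pot1","pot2","case","round_pad","square_pad","bin","lid","lid_grip","awl","vice_grip","bowl","jar","screwdriver","tape"]:
            for r in cut_out(n,q):
                m=r["pixels"]&(d>0); 
                X=P[m]; print(q,round(r["p"],2),np.round(r["pixel"]),m.sum(),np.round(np.median(X,0),3),np.round(X.min(0),3),np.round(X.max(0),3))
print(readout.get_time(),readout.get_tool_rot())
E
```

```text
pics
rig.py
top 483.2767338393652 [ 0.38427456 -0.05642445  1.3085617 ] [ 0.14563761  0.00772652 -0.98930783]
round1 0.73 [309. 339.] 372 [ 0.402 -0.12   0.016] [ 0.373 -0.148  0.009] [ 0.43  -0.093  0.043]
round1 0.72 [305. 249.] 411 [0.398 0.117 0.017] [0.37  0.085 0.009] [0.425 0.145 0.042]
round1 0.65 [256. 342.] 403 [ 0.535 -0.13   0.017] [ 0.503 -0.163 -0.004] [ 0.567 -0.101  0.044]
square1 0.88 [256. 286.] 389 [0.533 0.009 0.017] [ 0.498 -0.022  0.009] [0.565 0.041 0.043]
square1 0.85 [297. 286.] 422 [0.414 0.006 0.017] [ 0.38  -0.03  -0.005] [0.448 0.041 0.045]
square1 0.82 [308. 210.] 452 [0.397 0.215 0.018] [ 0.365  0.182 -0.005] [0.428 0.242 0.044]
pot1 0.91 [212. 334.] 404 [ 0.652 -0.107  0.008] [ 0.62  -0.134 -0.003] [ 0.677 -0.078  0.045]
pot1 0.28 [172. 307.] 1386 [ 0.77  -0.032  0.02 ] [ 0.703 -0.089 -0.003] [0.819 0.025 0.056]
pot2 0.91 [212. 334.] 404 [ 0.652 -0.107  0.008] [ 0.62  -0.134 -0.003] [ 0.677 -0.078  0.045]
pot2 0.28 [172. 307.] 1386 [ 0.77  -0.032  0.02 ] [ 0.703 -0.089 -0.003] [0.819 0.025 0.056]
case 0.95 [192. 199.] 11933 [0.707 0.253 0.008] [ 0.499 
[... 836 characters left out ...]
  0.067] [ 0.676 -0.405 -0.005] [ 0.751 -0.337  0.077]
screwdriver 0.74 [168. 371.] 305 [ 0.783 -0.199  0.022] [ 0.691 -0.224 -0.005] [ 0.831 -0.181  0.031]
screwdriver 0.4 [234. 489.] 793 [ 0.604 -0.534  0.014] [ 0.553 -0.633 -0.004] [ 0.629 -0.441  0.023]
tape 0.75 [304. 488.] 324 [ 0.406 -0.507  0.019] [ 0.374 -0.54  -0.004] [ 0.437 -0.47   0.028]
tape 0.35 [170. 308.] 1483 [ 0.77  -0.032  0.021] [ 0.703 -0.096 -0.007] [0.833 0.025 0.056]
scene 603.4067191761558 [1.33073126 0.32766957 1.24822309] [-0.52564176 -0.27269425 -0.80581548]
0.9 [[-9.43831028e-01  3.30428494e-01  1.69393972e-05]
 [ 3.30428492e-01  9.43831028e-01 -5.28821131e-05]
 [-3.34616856e-05 -4.43145197e-05 -9.99999998e-01]]
```

View pics/top0.png

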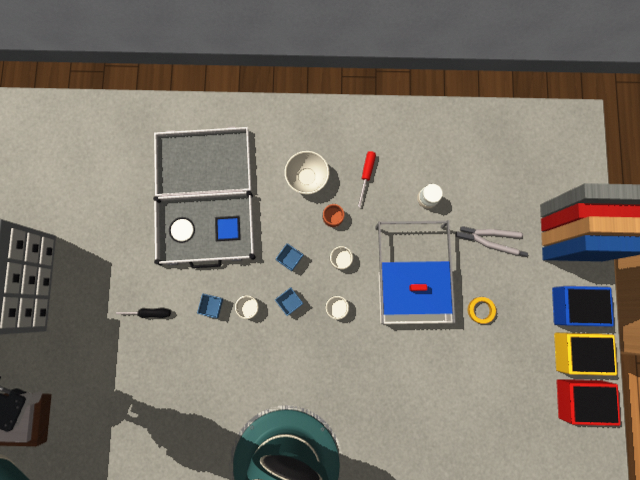

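View pics/scene0.png

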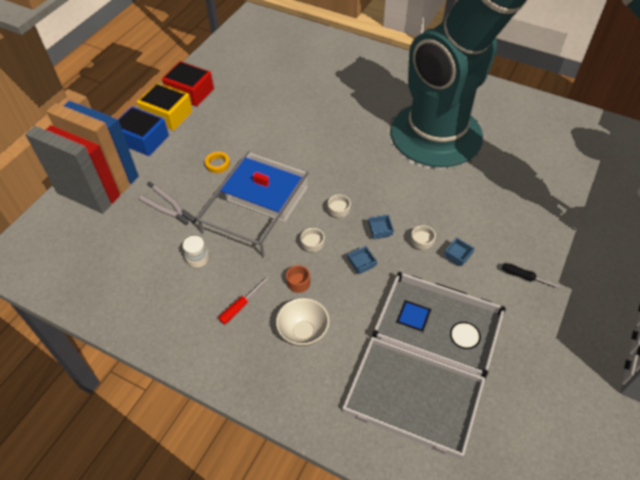

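The top picture shows three white dishes at (row, col) (309,338), (307,248) and (258,343). Three blue dishes are at (257,290), (302,290) and (306,210), and there is one terracotta pot at (215,333) with no green one. The round pad is at (230,181), the square pad at (228,228), and the lid's red grip at (287,418). The scene view agrees.

```bash
cat >> h.py <<'E'
def rim(P,xy,kind,z0=0.0,z=(0.030,0.046),r=0.05):
    """centre, yaw, size of a dish/pot rim from a cloud near xy"""
    Q=P[np.isfinite(P).all(-1)].reshape(-1,3)
    Q=Q[(Q[:,2]>z[0]+z0)&(Q[:,2]<z[1]+z0)&(np.hypot(Q[:,0]-xy[0],Q[:,1]-xy[1])<r)]
    X=Q[:,:2]
    if len(X)<15: return None
    if kind=="r":
        A=np.c_[2*X,np.ones(len(X))]
        for _ in range(4):
            s=np.linalg.lstsq(A,(X**2).sum(1),rcond=None)[0]; R=np.sqrt(s[2]+s[:2]@s[:2])
            k=abs(np.hypot(*(X-s[:2]).T)-R)<0.005; X,A=X[k],A[k]
        return s[:2],0.,(2*R,len(X))
    c,s,a=cv2.minAreaRect((X*1000).astype(np.float32)); a=(a+45)%90-45
    return np.array(c)/1000,np.radians(a),s
E
python3 - <<'E'
from h import *
d=np.load("top0d.npy"); P=cloud("top",d); P[d==0]=np.nan
im=cv2.imread("pics/top0.png")[:,:,::-1].astype(int)
for k,xy in [("r",(.402,-.12)),("r",(.398,.117)),("r",(.535,-.13)),("s",(.533,.009)),("s",(.414,.006)),("s",(.397,.215)),("r",(.652,-.107))]: print(k,xy,rim(P,xy,k))
blue=(im[...,2]>120)&(im[...,0]<70)&(im[...,1]<110); red=(im[...,0]>150)&(im[...,1]<60)&(im[...,2]<80); wh=im.min(-1)>200
def box(m,lo,hi):
    with np.errstate(invalid='ignore'): m=m&(P>lo).all(-1)&(P<hi).all(-1)
    X=P[m]; print(m.sum(),cv2.minAreaRect((X[:,:2]*1000).astype(np.float32)),X.mean(0))
box(blue,(.5,.1,-.02),(.75,.3,.03)); box(wh,(.55,.25,-.02),(.67,.36,.02))
box(blue,(.3,-.45,.05),(.6,-.2,.08)); box(red,(.3,-.45,.06),(.6,-.2,.11))
box(blue|True,(.45,.09,.025),(.75,.42,.05)); box(blue|True,(.3,-.45,.055),(.7,-.2,.11))
E
```

```text
r (0.402, -0.12) (array([ 0.40171898, -0.12047266]), 0.0, (np.float64(0.056379911621239356), 82))
r (0.398, 0.117) (array([0.39735459, 0.11561369]), 0.0, (np.float64(0.05635912532553918), 93))
r (0.535, -0.13) (array([ 0.53289127, -0.12946346]), 0.0, (np.float64(0.056506169641614444), 92))
s (0.533, 0.009) (array([0.53187659, 0.00821017]), np.float64(-0.5936622828205395), (54.2889518737793, 54.02468490600586))
s (0.414, 0.006) (array([0.41434668, 0.0058852 ]), np.float64(0.6783832960503582), (53.85771179199219, 53.814697265625))
s (0.397, 0.215) (array([0.39850638, 0.21262344]), np.float64(-0.1980843239834397), (54.45181655883789, 53.856590270996094))
r (0.652, -0.107) (array([ 0.64872521, -0.10674673]), 0.0, (np.float64(0.053632520432518906), 110))
390 ((608.47021484375, 179.3441162109375), (55.13858413696289, 53.37997055053711), 3.813458204269409) [0.60793336 0.17973502 0.00816082]
360 ((601.9793701171875, 305.6448974609375), (57.33021926879883, 57.12285614013672), 65.63736724853516) [0.60183114 0.3050145  0.00820103]
3278 ((456.15625, -323.4854431152344), (130.90200805664062, 176.53504943847656), 1.3622103929519653) [ 0.45535268 -0.32296869  0.0650345 ]
83 ((455.1153259277344, -321.8752746582031), (10.364447593688965, 39.28983688354492), 1.2676621675491333) [ 0.45503301 -0.32112243  0.09417688]
1016 ((632.7479858398438, 244.04296875), (246.04348754882812, 265.9698791503906), 4.306811809539795) [0.62750912 0.24805161 0.03216247]
4454 ((532.3914794921875, -319.63348388671875), (331.498779296875, 186.19149780273438), 2.4323890209198) [ 0.47090871 -0.32371897  0.06563134]
```

```bash
cat >> h.py <<'E'
def down(a):
    y=np.array([np.cos(a),np.sin(a),0]); z=np.array([0,0,-1.]); return np.c_[np.cross(y,z),y,z]
def ang(a):
    """the half-turn variant of closing direction a needing least joint-7 travel"""
    p=readout.get_ee_pos(); q=np.array(readout.get_qpos()); best=None
    for k in (a,a+np.pi):
        s=robot.ik(p,down(k))
        if s is not None:
            c=abs(np.array(s)-q).max()+0.2*abs(s[6])
            if best is None or c<best[0]: best=(c,k)
    return best[1] if best else a
def over(x,y,z,a):
    for k in (ang(a),ang(a)+np.pi):
        try: robot.move_ptp([x,y,z],down(k)); return
        except robot.PlanningError as e: err=e
    raise err
def lin(x,y,z,v=0.15,**k): return robot.move_linear([x,y,z],velocity=v,**k)
def T(*s): print(round(readout.get_time(),1),*s)
E
python3 - <<'E'
from h import *
c=.024; u=np.array([np.cos(c),np.sin(c)]); g=np.array([.455,-.3215])
robot.gripper_to(.05)
over(*g,.2,c); T(readout.get_qpos()[6])
lin(*g,.096); robot.gripper_to(0.0); T("grip",readout.get_opening(),readout.get_grasp_force())
s=lin(*(g+u*.135),.096,v=.06,threshold=12); p=readout.get_ee_pos(); T(s,p,np.array(p[:2])-g)
E
```

```text
5.0 1.0950335853043236
6.5 grip 0.015578759232593933 29.99007761478424
7.8 True [ 0.53749507 -0.31823299  0.09613168] [0.08249507 0.00326701]
```

Run:
```python
from h import *
c=.024; u=np.array([np.cos(c),np.sin(c)]); g=np.array([.455,-.3215])
print(readout.get_force())
s=lin(*(g+u*.135),.096,v=.04,threshold=25); p=readout.get_ee_pos(); T(s,p,np.array(p[:2])-g,readout.get_force())
robot.gripper_to(.05); T(readout.get_force(),readout.get_ee_pos()); lin(p[0],p[1],.2)
im,d=grab_frame("top"); save("lid1",im[170:360,350:500].repeat(3,0).repeat(3,1))
P=cloud("top",d); P[d==0]=np.nan; red=(im[...,0]>150)&(im[...,1]<60)&(im[...,2]<80)
X=P[red&(P[...,2]>.085)&(P[...,2]<.11)]; print(X.mean(0))
X=P[(P[...,2]>.055)&(P[...,2]<.08)&(P[...,1]<-.2)&(P[...,1]>-.45)&(P[...,0]<.66)]; print(cv2.minAreaRect((X[:,:2]*1000).astype(np.float32)))
```

```text
[1.8930963  2.05640253 7.92367291]
8.6 True [ 0.55950037 -0.31764719  0.09592061] [0.10450037 0.00385281] [-3.52576736  1.27841551  9.97687219]
9.3 [-0.20073651 -0.10250408 -1.0093034 ] [ 0.5597961  -0.31729412  0.09567314]
[ 0.63876042 -0.67853182  0.0961985 ]
((498.9814147949219, -321.3899230957031), (264.4287109375, 185.99078369140625), 2.279439926147461)
```

View pics/lid1.png

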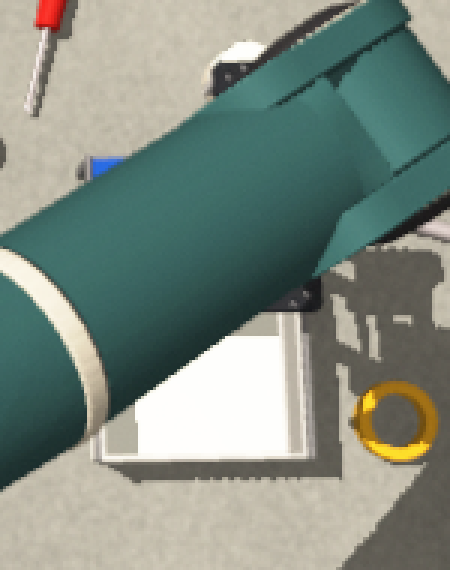

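```bash
cat >> h.py <<'E'
CY=.054
PAD={"r":np.array([.602,.3052]),"s":np.array([.608,.1796])}
def look(xy,k):
    ci=cam("wrist"); im,d=grab_frame("wrist"); P=cloud("wrist",d,ci); P[d==0]=np.nan
    return rim(P,xy,k,r=.045),im
def pick(k,xy,yaw,H=.2):
    robot.gripper_to(.08)
    # closing direction: dish side nearest to the base's tangential direction
    b=np.pi/2
    a=yaw+np.round((b-yaw)/(np.pi/2))*np.pi/2 if k=="s" else b
    over(*xy,H,a)
    r,im=look(xy,k); T("wrist",r,"vs",xy,yaw)
    ok=r is not None and ((k=="r" and .053<r[2][0]<.062) or (k=="s" and 51<min(r[2])and max(r[2])<58)) and np.hypot(*(r[0]-xy))<.008
    if ok: xy=r[0]; a=a+((r[1]-a+np.pi/4)%(np.pi/2)-np.pi/4 if k=="s" else 0)
    a=ang(a); q=ang(a+np.pi/2); 
    robot.move_ptp([*xy,.12],down(q)); lin(*xy,.040)
    robot.gripper_to(.05); T("sq1",readout.get_opening()); robot.gripper_to(.08)
    p=[*xy,.075]; lin(*p); robot.move_ptp(p,down(a)); lin(*xy,.040)
    robot.gripper_to(.045); T("sq2",readout.get_opening(),readout.get_grasp_force())
    lin(*xy,H,v=.2)
def place(k,n,H=.2):
    a=ang(CY+np.pi/2); p=PAD[k]; z=.048+.022*n
    over(*p,H,a); lin(*p,z+.03,v=.2)
    s=lin(*p,z-.003,v=.04,threshold=7); zz=readout.get_ee_pos()[2]; T("placed",k,n,s,"dz mm",round((zz-z)*1000,1),readout.get_opening())
    if zz-z>.005: return False
    robot.gripper_to(.075); lin(*p,H,v=.2); return True
E
python3 - <<'E'
from h import *
pick("s",np.array([.3985,.2126]),-.198)
im,d=grab_frame("top"); save("after1",im)
r,_=look(readout.get_ee_pos()[:2],"s"); save("wrist1",_)
P=cloud("top",d); P[d==0]=np.nan; red=(im[...,0]>150)&(im[...,1]<60)&(im[...,2]<80)
with np.errstate(invalid='ignore'): X=P[red&(P[...,2]>.085)&(P[...,2]<.11)&(P[...,1]<-.2)&(P[...,1]>-.45)]
print("lidgrip",X.mean(0))
print(place("s",0))
E
```

```text
12.9 wrist (array([0.39887091, 0.21175058]), np.float64(-0.20840833426524086), (54.18915939331055, 54.24457550048828)) vs [0.3985 0.2126] -0.198
15.3 sq1 0.05396923996449546
18.4 sq2 0.053893235330521906 30.001800656318665
lidgrip [ 0.55844703 -0.31789272  0.09471955]
21.8 placed s 0 True dz mm -0.0 0.05344859527625955
True
```

Run:
```python
from h import *
pick("s",np.array([.4143,.0059]),.678); ok=place("s",1); print(ok)
if ok:
    pick("s",np.array([.5319,.0082]),-.594); print(place("s",2))
```

```text
24.6 wrist (array([0.41468738, 0.00428968]), np.float64(0.6764314652874391), (53.886741638183594, 54.02698516845703)) vs [0.4143 0.0059] 0.678
26.9 sq1 0.05375406356160846
30.1 sq2 0.05398371364506061 30.002016127109528
33.4 placed s 1 True dz mm 0.0 0.05409198005655214
True
35.9 wrist (array([0.53255902, 0.00741018]), np.float64(-0.5935261287098091), (54.10444259643555, 54.410850524902344)) vs [0.5319 0.0082] -0.594
38.2 sq1 0.05388176181732403
41.4 sq2 0.05385140322669234 30.001530647277832
44.3 placed s 2 True dz mm 0.1 0.053807067839784326
True
```

View pics/after1.png

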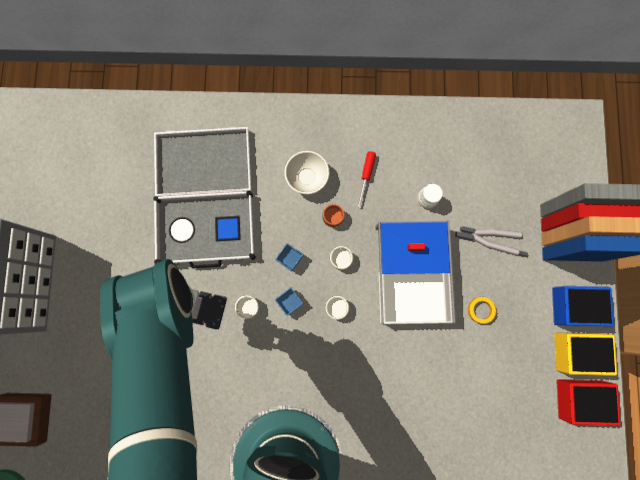

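The picture shows the lid fully open against the end of the rails (grip at (247,417)), with everything else where it was. The squares are nested, so the rounds come next.

Run:
```python
from h import *
for n,xy in enumerate([(.3974,.1156),(.4017,-.1205),(.5329,-.1295)]):
    pick("r",np.array(xy),0.); ok=place("r",n); print(ok)
    if not ok: break
# retreat and find pot
over(.45,.1,.3,np.pi/2)
im,d=grab_frame("top"); save("after2",im); P=cloud("top",d); P[d==0]=np.nan
for q in ("pot1","pot2"):
    for r in cut_out("top",q):
        X=np.median(P[r["pixels"]&(d>0)],0); print(q,r["p"],X,rim(P,X[:2],"r",r=.05))
```

```text
46.8 wrist (array([0.39731447, 0.11478428]), 0.0, (np.float64(0.05621831211465365), 1054)) vs [0.3974 0.1156] 0.0
49.2 sq1 0.05796466604716212
52.3 sq2 0.05991678087354868 30.001895874738693
55.8 placed r 0 True dz mm 0.2 0.060332847988366675
True
59.2 wrist (array([ 0.40178325, -0.12190428]), 0.0, (np.float64(0.05619578262088328), 1054)) vs [ 0.4017 -0.1205] 0.0
61.6 sq1 0.05910793711010774
64.6 sq2 0.060193275870841965 30.002051652409136
68.7 placed r 1 True dz mm 0.3 0.05968454465634321
True
71.9 wrist (array([ 0.53318259, -0.13103156]), 0.0, (np.float64(0.05620730984676352), 1061)) vs [ 0.5329 -0.1295] 0.0
74.4 sq1 0.05978176591264094
77.4 sq2 0.059302396531643875 30.00139902345836
81.2 placed r 2 True dz mm 0.3 0.05898465260910191
True
pot1 0.72 [ 0.61505667 -0.10402593  0.0073898 ] (array([ 0.6117938 , -0.10341486]), 0.0, (np.float64(0.05382395309066123), 110))
pot2 0.72 [ 0.61505667 -0.10402593  0.0073898 ] (array([ 0.6117938 , -0.10341486]), 0.0, (np.float64(0.05382395309066123), 110))
```

View pics/after2.png

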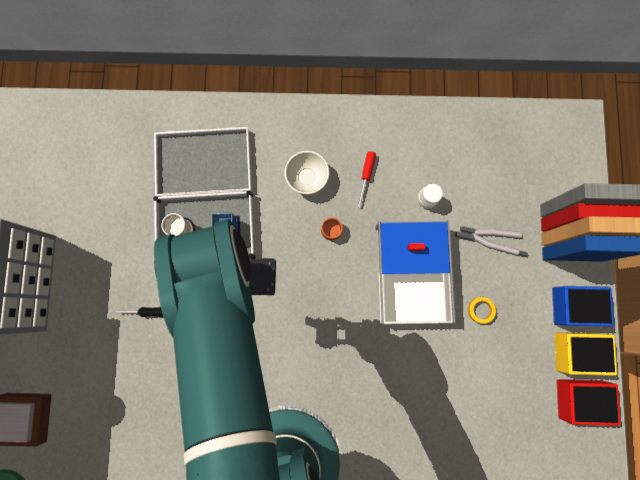

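The picture shows the pot knocked to about (229,332), now at (0.612, -0.103). Both stacks are in the case, partly hidden by the arm.

Run:
```python
from h import *
xy=np.array([.6118,-.1034]); robot.gripper_to(.085); over(*xy,.2,np.pi/2)
r,_=look(xy,"r"); T(r)
if r is not None and np.hypot(*(r[0]-xy))<.02: xy=r[0]
lin(*xy,.036); robot.gripper_to(.045); T(readout.get_opening(),readout.get_grasp_force()); lin(*xy,.22,v=.2)
c=.037; b=np.array([.430,-.322]); over(*b,.22,c+np.pi/2)
lin(*b,.07,v=.2); s=lin(*b,.037,v=.04,threshold=7); T("pot",s,readout.get_ee_pos()[2],readout.get_opening())
robot.gripper_to(.085); lin(*b,.22,v=.2)
u=np.array([np.cos(c),np.sin(c)]); g=np.array([.559,-.3175])
robot.gripper_to(.05); over(*g,.2,c); lin(*g,.096); robot.gripper_to(0.); T(readout.get_opening())
e=g-u*.132
s=lin(*(g-u*.115),.096,v=.06,threshold=30); T(s,readout.get_ee_pos())
s=lin(*e,.096,v=.03,threshold=25); p=readout.get_ee_pos(); T(s,p,"travel",(g-p[:2])@u)
```

```text
85.1 (array([ 0.61227385, -0.10464901]), 0.0, (np.float64(0.05326785887767639), 1252))
86.9 0.057987800329623265 30.001013092696667
90.7 pot True 0.03952994378992646 0.058198313339736206
95.9 0.0157784067359293
98.0 False [ 0.44377907 -0.32204104  0.09609156]
98.4 True [ 0.43442059 -0.32240971  0.09615624] travel 0.12467576321847512
```

Travel was 124.7 mm and the lid reached the stop. I'll release, retreat and check.

Run:
```python
from h import *
p=readout.get_ee_pos(); robot.gripper_to(.05); lin(p[0],p[1],.2); over(.40,-.02,.3,np.pi/2)
im,d=grab_frame("top"); save("fin",im); P=cloud("top",d); P[d==0]=np.nan
print(rim(P,PAD["r"],"r",z0=.052),rim(P,PAD["s"],"s",z0=.052))
im2,d2=grab_frame("scene"); save("fins",im2); Q=cloud("scene",d2); Q[d2==0]=np.nan
print(rim(Q,PAD["r"],"r",z0=.052),rim(Q,PAD["s"],"s",z0=.052))
red=(im[...,0]>150)&(im[...,1]<60)&(im[...,2]<80)
with np.errstate(invalid='ignore'): X=P[red&(P[...,2]>.085)&(P[...,2]<.11)&(P[...,1]<-.2)&(P[...,1]>-.45)]
print(X.mean(0)); T()
```

```text
(array([0.60155179, 0.30583229]), 0.0, (np.float64(0.05659209339284259), 116)) (array([0.60738501, 0.18099904]), np.float64(0.028321186875365903), (53.535518646240234, 55.64460754394531))
(array([0.6026225 , 0.30528678]), 0.0, (np.float64(0.05643591405587684), 179)) (array([0.60914978, 0.17983646]), np.float64(0.05758627294246155), (59.11975860595703, 54.424171447753906))
[ 0.43386121 -0.32194461  0.09488354]
102.3
```

View pics/fin.png

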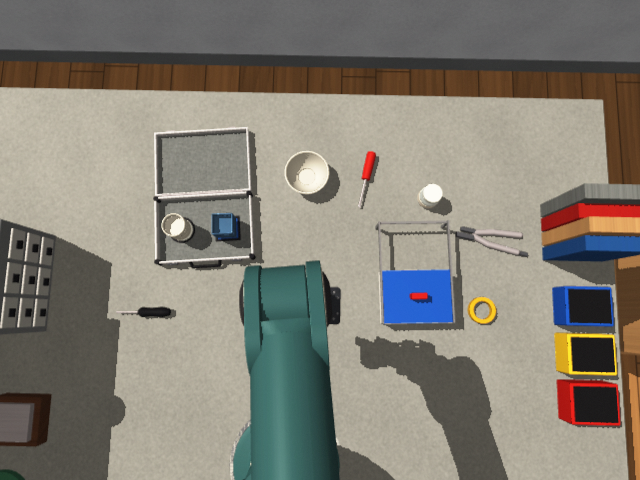

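View pics/fins.png

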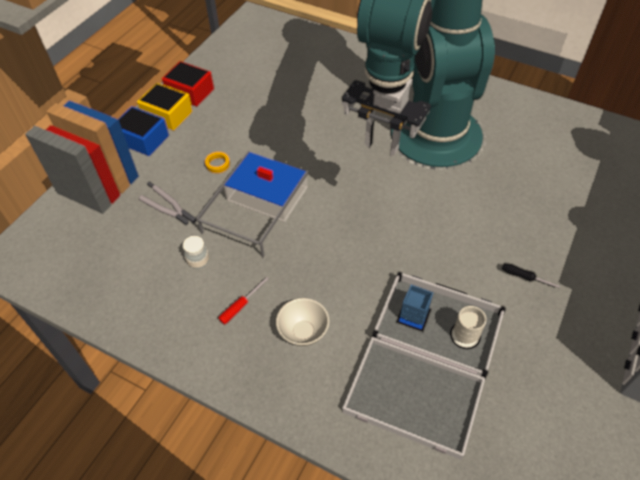

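The lid is shut (grip at (297,419)). Both stacks stand upright on their pads, at (228,177) and (227,225) in the top view, and the other items haven't moved.

```bash
python3 -c "
from h import *
print(robot.sign_off())"
```

```text
the job is handed in; nothing more can be done
None
```

The job is handed in: three round and three square dishes are nested upright on their pads, the one pot present (terracotta) is in the box with the lid fully shut, and everything else looks unmoved in the final pictures; it took about 102 s.

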